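# Rotate the spice tins on the counter shelf

### The arm

A 6-joint arm with a two-finger parallel gripper is mounted at the origin on the work surface. World frame = base frame: x ahead of the robot, y to its left, z up, the work surface at z = 0. Lengths are in mm, angles in rad, forces in N, time in s.
With the tool pointing down it reaches from about 275 to 750 mm from the base axis. Payload 10.2 kg.
Tool frame: the origin (TCP) lies at the very end of the fingers, on their centre line; the grasp point (between the pads) lies 19 mm behind it; y points along the fingers, x is the direction in which the jaws open and shut, and the axes are right-handed (so a half turn about y gives the same grasp; the last joint's range is limited). The gripper opens to 85 mm and grips with 20 to 120 N. Pads are 22 mm wide; open, the fingers measure 114 mm over their backs; the gripper's body (76 mm by 85 mm) begins 54 mm behind the grasp point. The pads swing forward as they close: fully open they stand 13 mm farther back than shut.
Start: joints at [-1.533, 0.313, 1.498, -0, 1.331, -0.223], TCP at [135.36, -507.256, 231.294] pointing down, gripper open.
Joint ranges: [-2.94, 2.94], [-0.97, 2.17], [0.19, 2.56], [-1.23, 4.37], [0.02, 3.11], [-2.88, 2.88]. Speed limits (rad/s): [2.39, 2.39, 3.01, 3.14, 3.14, 3.14].

### API

Orientations are given as a unit quaternion [w, x, y, z].
In Python, from rig import telemetry, imaging, ctrl gives the robot as it stands.
- The arm moves only by the shell command python3 -m handwheel 'ROWS' [FORCE]. ROWS is JSON, a list of rows, each an object with "delta_pos": the shift along the tool's x, y, z in cm, a list of three; "twist": the turn, a rotation vector about the tool's x, y, z in rad, a list of three; "jaw": the opening, from 0 (shut) to 1 (fully open). A call has exactly 10 rows; each row is the pose to reach, as a shift and turn from the pose commanded when the call began, along the tool's axes at that moment; what a row does not reach only later rows make up. A row lasts 1/12 s, in which the tool goes at most 41.7 mm and 7.16 degrees, less where a joint would pass 70% of its speed; a pose out of reach is approached as far as the arm can. A call with a gripper value outside its range is refused whole. The fingers move at their own pace and stop on an object; FORCE is the grip in N (left out, the last holds). Time passes only in rows, so rows that repeat a pose let the fingers close, or fill a call up. It gives the time, the measured TCP pose, the force and the opening at its end, in the units of the state.
- telemetry.sense(): the state, without advancing time (a new reading comes with each control period).
- imaging.capture(name): name is "scene" or "top" or "wrist"; returns a dict with "frame" (480x640x3 uint8, red, green, blue), "z_map" (480x640 float32, mm along the optical axis (not along the pixel's ray), 0 where there is no reading), "fx", "fy", "cx", "cy" (pixels), "D" ([k1, k2, p1, p2, k3] as OpenCV has them; the pictures are not rectified), "rvec" (rotation vector, rad) and "tvec" (3), from world to camera coordinates, as OpenCV has them. Camera axes: x right, y down, z forward; pixel columns grow to the right and rows downward; lengths in mm; the calibration is good to about 2 mm. A picture is of the moment at which its call begins.
- ctrl.finish_job(): hands the job in, once; it reports no verdict.
The state is a dict: "time_s": time; "joints": joint angles; "dq": joint speeds; "tau": joint torques, N m; "eef_pos": TCP position; "ee_rot": TCP orientation; "force": force on the tool from outside, world axes, zero at the start; "wrist_torque": the same for the moment, N m; "grip_width": opening from 0.0 (shut) to 1.0 (fully open).
Only numpy, scipy, OpenCV 4.12 (cv2) and the standard library are available. Lean on these libraries where they do the work, as an engineer would, in place of code of your own. Each camera call takes 0.05 s, during which the arm holds its last target.

### The job

Restock the row of medium spice tins on the little steel counter shelf: bring the older tin, which stands towards the back of its row, forward to the front lip (the robot's side), and then stand the fresh tin of the same shape and size, now out on the counter, behind it in the same row. Both tins must end upright on the shelf floor between the rails of that row; set them down rather than drop them, and leave the slim tall tin in the other row where it is.

Things in the scene. Friction and masses are not known exactly. Their poses are not given: they have to be found in the camera images.
- shelf: low fixed steel shelf 176 (x) by 250 mm (y), flat floor 40 mm above the counter; origin at its centre at counter level, x points to its back, the front lip (robot side) is at x = -88 mm. Two rows along x, centred at y = +58 and -58 mm, each 76 mm wide and 170 mm long inside (x -85 to 85), within rails and lips 3 mm thick, 12 mm above the floor. Either row may be the medium tins' one.
- old_tin: the older medium tin, standing on the shelf floor in the back half of one of the rows: plain aluminium tin with a paper band and a dark flat lid, straight-sided cylinder 56 mm in diameter and 90 mm high, about 0.2 kg; origin at the centre of its underside, z up; its yaw means nothing
- new_tin: the fresh medium tin, standing on the counter among other containers (a squat tin, a small tin, a sauce bottle; its spot varies): plain aluminium tin with a paper band and a dark flat lid, straight-sided cylinder 56 mm in diameter and 90 mm high, about 0.2 kg; origin at the centre of its underside, z up; its yaw means nothing
- slim_tin: slim tall tin of the same materials, 42 mm in diameter and 130 mm high, standing in the other row of the shelf; to be left alone; origin at the centre of its underside
There are look-alikes about, which are no part of the job. Leave any pink look-alike of the new_tin alone.

How it is judged:
By the outcome, as a careful person would: the job done as asked, in the order asked, and still so for the second after the job is handed in, with the robot touching nothing.
It also fails if it takes over 53 s, if anything falls off the work surface, if the arm or the gripper's body presses on something with over 40 N, if the wrist force passes 120 N, or if a joint passes its speed limit or range.

## Working session

There is one attempt and no reset: what is moved stays moved. The work goes in short steps, Python scripts to look and compute and a shell command to move; the robot and the scene stay as the last step left them, time stands still between calls to the robot, and variables do not carry over. Pictures are saved under pics/ and viewed, and the job is handed in when it is done.

```bash
ls; mkdir -p pics
python3 - <<'E'
from rig import telemetry, imaging, ctrl
import cv2,numpy as np
print(telemetry.sense())
for n in ["scene","top","wrist"]:
    c=imaging.capture(n); cv2.imwrite(f"pics/{n}0.png",c["frame"][:,:,::-1])
    np.savez(f"pics/{n}0.npz",**c)
    print(n,c["fx"],c["cx"],c["cy"],c["D"],c["rvec"],c["tvec"])
E
```

```text
pics
{'time_s': 0.0, 'joints': array([-1.53341905e+00,  3.13432092e-01,  1.49842658e+00,  4.91399881e-06,
        1.33098879e+00, -2.23372957e-01]), 'dq': array([-3.81052057e-04, -5.52071687e-04, -4.58218627e-05, -1.26493577e-04,
        7.57876169e-04,  5.44630314e-04]), 'tau': array([ 2.42160795e-04, -4.12255669e+01, -2.59744424e+01, -1.45499498e-04,
        4.11456669e-03, -1.19111522e-05]), 'eef_pos': array([ 135.34146077, -506.99583625,  230.74818972]), 'ee_rot': array([ 0.56110183, -0.56041672,  0.43103571, -0.43047188]), 'force': array([0.17986933, 0.3759788 , 0.06158442]), 'wrist_torque': array([ 0.03191517,  0.02476172, -0.00693561]), 'grip_width': 1.002713987254022}
scene 467.269868477697 321.1881773093253 236.39492444640564 [0.02092664 0.         0.         0.         0.        ] [ 2.1220689   1.43393013 -0.46168769] [-168.85954523 -412.26932277 1359.68692476]
top 539.8454067532955 318.8452558884334 237.68613732340535 [-0.00535499  0.          0.          0.          0.        ] [ 2.06145242 -2.1430428   0.23390037] [ -37.5213451   590.56891975 1045.84340882]
wrist 431.5112429104392 314.24911208013265 242.6534734320929 [-0.01928705  0.          0.          0.          0.        ] [-2.31416313  1.77527998  0.24473478] [-524.040311    -35.53828994  378.21285748]
```

View pics/scene0.png

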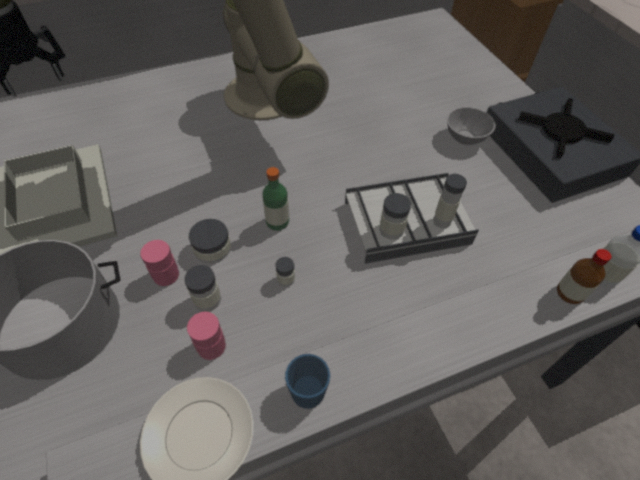

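View pics/top0.png

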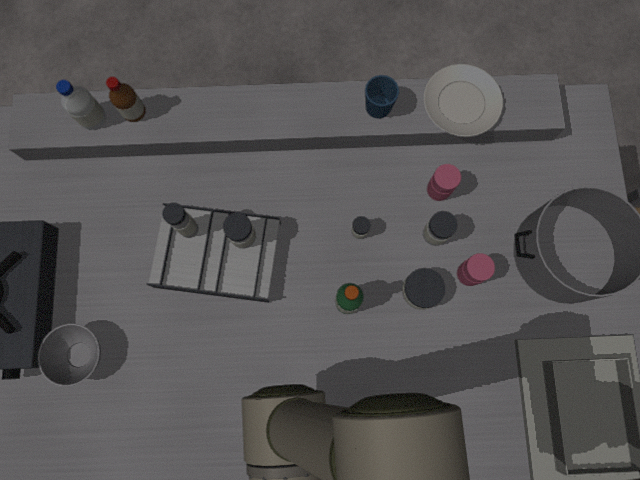

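View pics/wrist0.png

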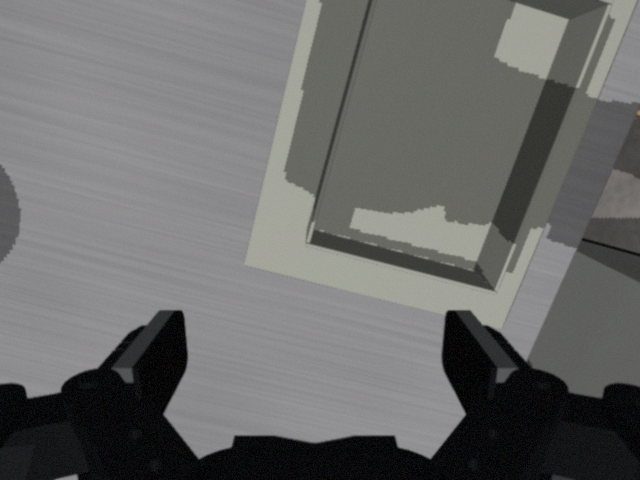

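The scene view shows the shelf with the slim tall tin at about (452,198) and the medium tin at (396,215). On the counter the candidates in the top view are:
- squat tin, lid at (424,288)
- medium tin with paper band, (441,228)
- small tin, (361,227)
- pink look-alikes, (445,182) and (478,268)

The (441,228) tin fits. I'll measure the sizes and enlarge it.

```bash
cat > h.py <<'E'
import cv2,numpy as np
def cam(c):
    K=np.array([[float(c["fx"]),0,float(c["cx"])],[0,float(c["fy"]),float(c["cy"])],[0,0,1]])
    R=cv2.Rodrigues(np.array(c["rvec"],float))[0]
    return K,np.array(c["D"],float),R,np.array(c["tvec"],float).ravel()
def on_plane(c,uv,z):
    K,D,R,t=cam(c)
    p=cv2.undistortPoints(np.array(uv,float).reshape(-1,1,2),K,D).reshape(-1,2)
    d=np.c_[p,np.ones(len(p))]@R; o=-R.T@t
    s=(z-o[2])/d[:,2]
    return o+d*s[:,None]
def cloud(c):
    K,D,R,t=cam(c)
    v,u=np.mgrid[:480,:640]
    p=cv2.undistortPoints(np.c_[u.ravel(),v.ravel()].astype(float).reshape(-1,1,2),K,D).reshape(-1,2)
    z=np.array(c["z_map"],float).ravel()
    P=(np.c_[p,np.ones(len(p))]*z[:,None]-t)@R
    P[z==0]=np.nan
    return P.reshape(480,640,3)
E
python3 - <<'E'
from h import *
for n in ["top","scene"]:
    c=np.load(f"pics/{n}0.npz"); P=cloud(c); f=c["frame"]
    # lids: flat tops by height, around known pixels
    spots={"top":[(238,223),(175,213),(441,224),(424,286),(361,225),(445,178),(478,266)],"scene":[(397,205),(455,185),(201,279),(209,236),(286,266)]}[n]
    for (u,v) in spots:
        z0=np.nanmedian(P[v-3:v+4,u-3:u+4,2])
        w=np.zeros((480,640),np.uint8); 
        m=(np.abs(P[:,:,2]-z0)<6).astype(np.uint8)
        k,l,st,ce=cv2.connectedComponentsWithStats(m)
        lab=l[v,u]; mm=l==lab
        cs,_=cv2.findContours(mm.astype(np.uint8),cv2.RETR_EXTERNAL,cv2.CHAIN_APPROX_NONE)
        cc=max(cs,key=cv2.contourArea).reshape(-1,2)
        q=on_plane(c,cc,z0)[:,:2].astype(np.float32)
        (x,y),r=cv2.minEnclosingCircle(q)
        med=P[mm].mean(0)
        print(n,(u,v),"z",round(z0,1),"c",round(x,1),round(y,1),"r",round(r,1),"mean",med.round(1),f[v,u])
c=np.load("pics/top0.npz");P=cloud(c)
# shelf: floor z~40, rail tops ~52
for lo,hi in [(34,46),(47,56)]:
    m=(P[:,:,2]>lo)&(P[:,:,2]<hi); m[:,:130]=0;m[:,310:]=0;m[:190]=0;m[320:]=0
    q=P[m][:,:2].astype(np.float32); (cx,cy),(w,hh),a=cv2.minAreaRect(q); print("shelf",lo,len(q),cx,cy,w,hh,a, np.median(P[m][:,2]))
s=c["frame"][190:310,130:310,::-1]; a=cv2.resize(s,None,fx=4,fy=4,interpolation=cv2.INTER_CUBIC); cv2.imwrite("pics/shelf.png",cv2.convertScaleAbs(a,alpha=1.6))
c2=np.load("pics/scene0.npz")["frame"]
a=cv2.resize(c2[210:370,130:310,::-1],None,fx=4,fy=3.7,interpolation=cv2.INTER_CUBIC); cv2.imwrite("pics/cand.png",cv2.convertScaleAbs(a,alpha=1.5))
E
```

```text
top (238, 223) z 129.9 c 604.0 99.3 r 28.6 mean [604.5  99.7 129.5] [47 49 54]
top (175, 213) z 169.4 c 625.2 212.6 r 22.0 mean [624.5 213.8 169.5] [48 50 54]
top (441, 224) z 89.6 c 602.2 -312.6 r 28.4 mean [ 602.5 -312.5   89.5] [45 45 49]
top (424, 286) z 54.5 c 480.0 -270.8 r 41.4 mean [ 479.4 -271.2   54.5] [47 45 52]
top (361, 225) z 59.0 c 615.4 -149.1 r 19.1 mean [ 615.4 -148.6   59.3] [40 39 45]
top (445, 178) z 89.4 c 703.5 -328.9 r 28.7 mean [ 703.  -329.6   89.5] [127  73  87]
top (478, 266) z 89.5 c 512.1 -377.2 r 29.0 mean [ 511.9 -378.1   89.4] [127  75  91]
scene (397, 205) z 130.0 c 609.7 98.2 r 29.9 mean [608.6  97.8 129.4] [63 64 66]
scene (455, 185) z 169.2 c 629.7 211.1 r 23.9 mean [628.7 211.7 168.9] [65 63 67]
scene (201, 279) z 89.8 c 606.5 -313.2 r 30.0 mean [ 606.7 -314.1   89.7] [64 62 65]
scene (209, 236) z 55.0 c 484.3 -273.3 r 43.2 mean [ 484.5 -273.5   54.7] [61 62 63]
scene (286, 266) z 60.2 c 620.6 -150.8 r 20.8 mean [ 619.2 -149.9   59.7] [67 66 70]
shelf 34 7347 574.1483764648438 160.96156311035156 251.2899627685547 175.50880432128906 80.53961944580078 39.74236863889941
shelf 47 950 574.9480590820312 160.77020263671875 249.71533203125 177.13722229003906 80.46939849853516 51.15134513285541
```

View pics/shelf.png

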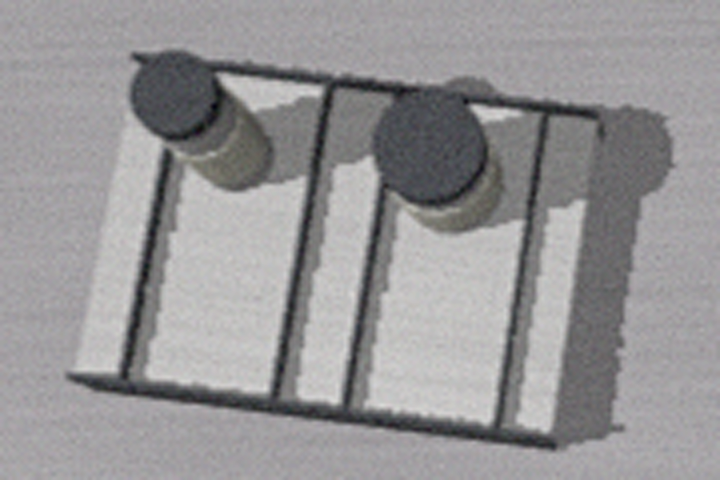

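View pics/cand.png

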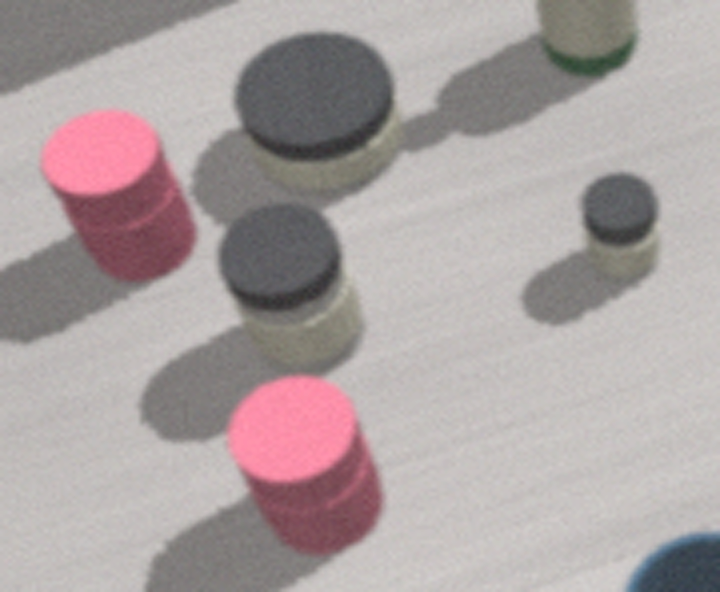

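The enlarged crop confirms it. The tin with the dark lid and paper band, at (441,228) top and (203,285) scene, has top z 90 and r 28, so it is new_tin at about (604,-313). The squat tin is r 41 and z 55, the small one is r 19 and z 60, and two are pink.

The shelf centre is about (574.5,161) with yaw about -9.5°. The old tin is in the right row at shelf (39,-56), z 130, so that row is y = -58.

Next I'll work out the first move.

```bash
cat >> h.py <<'E'
from scipy.spatial.transform import Rotation as Ro
SY=np.deg2rad(-9.5); SC=np.array([576.,160.5])
def s2w(x,y): 
    c,s=np.cos(SY),np.sin(SY); return SC+np.array([c*x-s*y,s*x+c*y])
def w2s(p):
    c,s=np.cos(SY),np.sin(SY); d=np.array(p[:2])-SC; return np.array([c*d[0]+s*d[1],-s*d[0]+c*d[1]])
def go(x,y,z,yaw=None):
    """yaw: world heading of tool x; tool y down. prints delta cm & twist"""
    from rig import telemetry
    s=telemetry.sense(); q=s["ee_rot"]; R=Ro.from_quat([q[1],q[2],q[3],q[0]])
    d=R.inv().apply(np.array([x,y,z])-s["eef_pos"])/10
    M=R.as_matrix()
    print("t",round(s["time_s"],2),"pos",s["eef_pos"].round(1),"toolx",np.rad2deg(np.arctan2(M[1,0],M[0,0])).round(2),"tooly",M[:,1].round(4),"j",np.round(s["joints"],2),"F",s["force"].round(1),"w",round(s["grip_width"],3))
    print("delta_cm",d.round(2))
    if yaw is not None:
        a=np.array([np.cos(yaw),np.sin(yaw),0]); y_=np.array([0,0,-1.]); T=np.c_[a,y_,np.cross(a,y_)]
        print("twist",(R.inv()*Ro.from_matrix(T)).as_rotvec().round(3))
E
python3 - <<'E'
from h import *
for yaw in (80.5,-99.5): go(604,99.5,260,np.deg2rad(yaw))
E
```

```text
t 0.15 pos [ 135.4 -507.1  230.9] toolx -75.05 tooly [-0.     0.001 -1.   ] j [-1.53  0.31  1.5  -0.    1.33 -0.22] F [ 0.1 -0.9 -0.2] w 1.003
delta_cm [-46.52  -2.86  60.92]
twist [-1.000e-03 -2.715e+00  0.000e+00]
t 0.15 pos [ 135.4 -507.1  230.9] toolx -75.05 tooly [-0.     0.001 -1.   ] j [-1.53  0.31  1.5  -0.    1.33 -0.22] F [ 0.1 -0.9 -0.2] w 1.003
delta_cm [-46.52  -2.86  60.92]
twist [-0.     0.427 -0.001]
```

```bash
python3 -m handwheel '[{"delta_pos":[0,-4,0],"twist":[0,0,0],"jaw":1},{"delta_pos":[-46.5,-4,61],"twist":[0,0.427,0],"jaw":1},{"delta_pos":[-46.5,-4,61],"twist":[0,0.427,0],"jaw":1},{"delta_pos":[-46.5,-4,61],"twist":[0,0.427,0],"jaw":1},{"delta_pos":[-46.5,-4,61],"twist":[0,0.427,0],"jaw":1},{"delta_pos":[-46.5,-4,61],"twist":[0,0.427,0],"jaw":1},{"delta_pos":[-46.5,-4,61],"twist":[0,0.427,0],"jaw":1},{"delta_pos":[-46.5,-4,61],"twist":[0,0.427,0],"jaw":1},{"delta_pos":[-46.5,-4,61],"twist":[0,0.427,0],"jaw":1},{"delta_pos":[-46.5,-4,61],"twist":[0,0.427,0],"jaw":1}]' 40
python3 - <<'E'
from h import *
go(604,99.5,260,np.deg2rad(-99.5))
c=np.load("pics/top0.npz");P=cloud(c); print("bottle",np.nanmax(P[280:315,335:365,2]))
E
```

```text
time_s: 0.98
eef_pos: [363.9, -211.2, 271.4]
ee_rot: [-0.457, 0.457, -0.54, 0.54]
force: [0.2, 0.1, 0.9]
grip_width: 1.001
t 0.98 pos [ 363.9 -211.2  271.4] toolx -99.54 tooly [ 1.e-04 -1.e-04 -1.e+00] j [-0.81  0.05  1.71 -0.    1.38  0.93] F [0.2 0.1 0.9] w 1.001
delta_cm [-34.62   1.13  18.53]
twist [-0.    -0.001  0.   ]
bottle 168.93105212008192
```

```bash
python3 -m handwheel '[{"delta_pos":[-34.6,1,18.5],"twist":[0,0,0],"jaw":1},{"delta_pos":[-34.6,1,18.5],"twist":[0,0,0],"jaw":1},{"delta_pos":[-34.6,1,18.5],"twist":[0,0,0],"jaw":1},{"delta_pos":[-34.6,1,18.5],"twist":[0,0,0],"jaw":1},{"delta_pos":[-34.6,1,18.5],"twist":[0,0,0],"jaw":1},{"delta_pos":[-34.6,1,18.5],"twist":[0,0,0],"jaw":1},{"delta_pos":[-34.6,1,18.5],"twist":[0,0,0],"jaw":1},{"delta_pos":[-34.6,1,18.5],"twist":[0,0,0],"jaw":1},{"delta_pos":[-34.6,1,18.5],"twist":[0,0,0],"jaw":1},{"delta_pos":[-34.6,1,18.5],"twist":[0,0,0],"jaw":1}]'
python3 - <<'E'
from h import *
from rig import imaging
c=imaging.capture("wrist"); cv2.imwrite("pics/w1.png",c["frame"][:,:,::-1]); np.savez("pics/w1.npz",**c)
go(604,99.5,260,np.deg2rad(-99.5))
E
```

```text
time_s: 1.82
eef_pos: [604.2, 101.5, 260.1]
ee_rot: [0.458, -0.458, 0.54, -0.539]
force: [-0.2, -0.6, -0.1]
grip_width: 0.998
t 1.87 pos [604.6 102.1 259.7] toolx -99.3 tooly [-0.0012  0.0013 -1.    ] j [-0.02  0.5   1.16  0.    1.49  1.71] F [ 0.8  2.2 -0.1] w 1.0
delta_cm [ 0.27 -0.03 -0.02]
twist [ 0.001  0.004 -0.001]
```

View pics/w1.png

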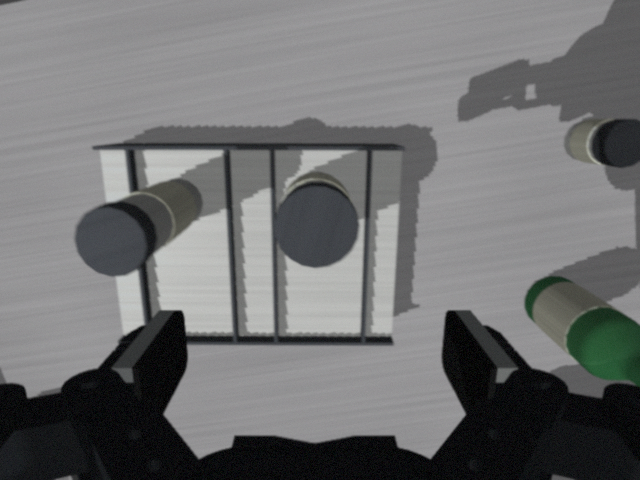

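The wrist view shows the shelf square to the tool, with the old tin's lid at (317,222), the row rails at columns ~275 and ~368, the front lip at row ~340 and the back lip at ~147. I'll refine from this.

Run:
```python
from h import *
from rig import telemetry
c=np.load("pics/w1.npz"); P=cloud(c)
def lid(P,c,u,v):
    z0=np.nanmedian(P[v-5:v+6,u-5:u+6,2]); m=(np.abs(P[:,:,2]-z0)<6).astype(np.uint8)
    k,l,_,_=cv2.connectedComponentsWithStats(m); cs,_=cv2.findContours((l==l[v,u]).astype(np.uint8),cv2.RETR_EXTERNAL,cv2.CHAIN_APPROX_NONE)
    q=on_plane(c,max(cs,key=cv2.contourArea).reshape(-1,2),z0)[:,:2].astype(np.float32)
    (x,y),r=cv2.minEnclosingCircle(q); return np.r_[x,y,z0,r].round(1)
L=lid(P,c,317,222); print("old",L,"slim",lid(P,c,115,238))
m=(P[:,:,2]>34)&(P[:,:,2]<46); m[:120]=0;m[355:]=0;m[:,:80]=0;m[:,420:]=0
q=P[m][:,:2].astype(np.float32); print(cv2.minAreaRect(q), np.median(P[m][:,2]))
# rails as edges at z=52: back lip ends, rails pixel points
pts={"backL":(95,147),"backR":(404,148),"frontR":(393,342),"railL_b":(273,152),"railL_f":(277,335),"railR_b":(369,152),"railR_f":(364,335),"r0":(131,152),"r1":(227,152)}
W={k:on_plane(c,[v],52)[0] for k,v in pts.items()}
for k,w in W.items(): print(k,w.round(1),"shelf",w2s(w).round(1))
print("old in shelf",w2s(L).round(1))
```

```text
old [605.7  99.3 129.7  28. ] slim [625.9 212.5 169.7  21.9]
((575.4373779296875, 159.73971557617188), (250.8938446044922, 174.55294799804688), 80.46571350097656) 39.68821167144954
backL [680.9 266.9  52. ] shelf [ 85.9 122.2]
backR [640.   23.8  52. ] shelf [  85.7 -124.3]
frontR [471.   51.8  52. ] shelf [ -85.7 -124.6]
railL_b [653.7 127.2  52. ] shelf [ 82.1 -20. ]
railL_f [494.7 153.8  52. ] shelf [-79.1 -20. ]
railR_b [641.3  51.7  52. ] shelf [ 82.4 -96.5]
railR_f [482.1  76.7  52. ] shelf [-78.7 -98.1]
r0 [672.3 239.4  52. ] shelf [81.9 93.7]
r1 [659.7 163.4  52. ] shelf [82.  16.7]
old in shelf [ 39.4 -55.5]
```

```bash
sed -i 's/SC=np.array(\[576.,160.5\])/SC=np.array([575.7,159.6])/' h.py
python3 - <<'E'
from h import *
go(605.5,99.2,80,np.deg2rad(-99.5)); print(s2w(-53,-58), w2s([605.5,99.2]))
c=np.load("pics/w1.npz"); K,D,R,t=cam(c); print("campos",-R.T@t)
E
```

```text
t 1.87 pos [604.6 102.1 259.7] toolx -99.3 tooly [-0.0012  0.0013 -1.    ] j [-0.02  0.5   1.16  0.    1.49  1.71] F [ 0.8  2.2 -0.1] w 1.0
delta_cm [ 0.29 17.97  0.16]
twist [ 0.001  0.004 -0.001]
[513.85410198 111.14295822] [ 39.36018632 -54.65323168]
campos [671.26254599  90.63156803 402.26061259]
```

```bash
python3 -m handwheel '[{"delta_pos":[0.1,3,0.1],"twist":[0,0,0],"jaw":1},{"delta_pos":[0.1,6,0.1],"twist":[0,0,0],"jaw":1},{"delta_pos":[0.1,9,0.1],"twist":[0,0,0],"jaw":1},{"delta_pos":[0.1,10.5,0.1],"twist":[0,0,0],"jaw":1},{"delta_pos":[0.1,11,0.1],"twist":[0,0,0],"jaw":1},{"delta_pos":[0.1,11,0.1],"twist":[0,0,0],"jaw":1},{"delta_pos":[0.1,11,0.1],"twist":[0,0,0],"jaw":1},{"delta_pos":[0.1,11,0.1],"twist":[0,0,0],"jaw":1},{"delta_pos":[0.1,11,0.1],"twist":[0,0,0],"jaw":1},{"delta_pos":[0.1,11,0.1],"twist":[0,0,0],"jaw":1}]'
python3 - <<'E'
from h import *
go(605.5,99.2,80,np.deg2rad(-99.5))
E
```

```text
time_s: 2.7
eef_pos: [604.0, 96.4, 152.3]
ee_rot: [-0.457, 0.456, -0.539, 0.54]
force: [0.4, 0.9, 0.2]
grip_width: 1.001
t 2.7 pos [604.   96.4 152.3] toolx -99.52 tooly [ 1.6e-03 -1.0e-04 -1.0e+00] j [-0.03  0.57  1.33 -0.    1.24  1.7 ] F [0.4 0.9 0.2] w 1.001
delta_cm [-0.3   7.23  0.09]
twist [-0.002 -0.    -0.   ]
```

```bash
python3 -m handwheel '[{"delta_pos":[-0.3,1,0.1],"twist":[0,0,0],"jaw":1},{"delta_pos":[-0.3,2,0.1],"twist":[0,0,0],"jaw":1},{"delta_pos":[-0.3,3.5,0.1],"twist":[0,0,0],"jaw":1},{"delta_pos":[-0.3,5,0.1],"twist":[0,0,0],"jaw":1},{"delta_pos":[-0.3,6.5,0.1],"twist":[0,0,0],"jaw":1},{"delta_pos":[-0.3,7.2,0.1],"twist":[0,0,0],"jaw":1},{"delta_pos":[-0.3,7.2,0.1],"twist":[0,0,0],"jaw":1},{"delta_pos":[-0.3,7.2,0.1],"twist":[0,0,0],"jaw":1},{"delta_pos":[-0.3,7.2,0.1],"twist":[0,0,0],"jaw":1},{"delta_pos":[-0.3,7.2,0.1],"twist":[0,0,0],"jaw":1}]'
python3 - <<'E'
from h import *
go(605.5,99.2,80,np.deg2rad(-99.5))
E
```

```text
time_s: 3.53
eef_pos: [605.6, 99.2, 80.2]
ee_rot: [-0.457, 0.456, -0.539, 0.54]
force: [-0.1, 0.1, 0.5]
grip_width: 1.001
t 3.53 pos [605.6  99.2  80.2] toolx -99.52 tooly [ 0.0016 -0.     -1.    ] j [-0.03  0.65  1.39 -0.    1.1   1.71] F [-0.1  0.1  0.5] w 1.001
delta_cm [ 0.    0.02 -0.01]
twist [-0.002 -0.    -0.   ]
```

```bash
python3 -m handwheel '[{"delta_pos":[0,0,0],"twist":[0,0,0],"jaw":0.5},{"delta_pos":[0,0,0],"twist":[0,0,0],"jaw":0.5},{"delta_pos":[0,0,0],"twist":[0,0,0],"jaw":0.5},{"delta_pos":[0,0,0],"twist":[0,0,0],"jaw":0.5},{"delta_pos":[0,0,0],"twist":[0,0,0],"jaw":0.5},{"delta_pos":[0,0,0],"twist":[0,0,0],"jaw":0.5},{"delta_pos":[0,0,0],"twist":[0,0,0],"jaw":0.5},{"delta_pos":[0,0,0],"twist":[0,0,0],"jaw":0.5},{"delta_pos":[0,0,0],"twist":[0,0,0],"jaw":0.5},{"delta_pos":[0,0,0],"twist":[0,0,0],"jaw":0.5}]' 40
python3 - <<'E'
from h import *
go(*s2w(-53,-58),90,np.deg2rad(-99.5))
E
```

```text
time_s: 4.37
eef_pos: [605.4, 99.3, 79.9]
ee_rot: [-0.457, 0.457, -0.54, 0.54]
force: [-1.0, 0.8, 5.6]
grip_width: 0.646
t 4.37 pos [605.4  99.3  79.9] toolx -99.52 tooly [ 9.e-04  1.e-04 -1.e+00] j [-0.03  0.65  1.39  0.    1.1   1.71] F [-1.   0.8  5.6] w 0.646
delta_cm [ 0.34 -1.02 -9.22]
twist [-0.001 -0.    -0.   ]
```

```bash
python3 -m handwheel '[{"delta_pos":[0,-0.5,0],"twist":[0,0,0],"jaw":0.5},{"delta_pos":[0,-1,0],"twist":[0,0,0],"jaw":0.5},{"delta_pos":[0.1,-1,-0.8],"twist":[0,0,0],"jaw":0.5},{"delta_pos":[0.1,-1,-2],"twist":[0,0,0],"jaw":0.5},{"delta_pos":[0.2,-1,-3.6],"twist":[0,0,0],"jaw":0.5},{"delta_pos":[0.2,-1,-5.2],"twist":[0,0,0],"jaw":0.5},{"delta_pos":[0.3,-1,-6.8],"twist":[0,0,0],"jaw":0.5},{"delta_pos":[0.3,-1,-8.2],"twist":[0,0,0],"jaw":0.5},{"delta_pos":[0.3,-1,-9],"twist":[0,0,0],"jaw":0.5},{"delta_pos":[0.3,-1,-9.2],"twist":[0,0,0],"jaw":0.5}]'
python3 - <<'E'
from h import *
from rig import imaging
c=imaging.capture("top"); cv2.imwrite("pics/t2.png",c["frame"][:,:,::-1]); np.savez("pics/t2.npz",**c)
c=imaging.capture("wrist"); cv2.imwrite("pics/w2.png",c["frame"][:,:,::-1]); np.savez("pics/w2.npz",**c)
c=imaging.capture("scene"); cv2.imwrite("pics/s2.png",c["frame"][:,:,::-1]); np.savez("pics/s2.npz",**c)
a=cv2.resize(c["frame"][150:280,330:490,::-1],None,fx=4,fy=4); cv2.imwrite("pics/s2c.png",a)
go(*s2w(-53,-58),80,np.deg2rad(-99.5))
E
```

```text
time_s: 5.2
eef_pos: [512.9, 111.7, 89.4]
ee_rot: [0.457, -0.457, 0.54, -0.54]
force: [0.4, -0.4, -3.3]
grip_width: 0.645
t 5.35 pos [514.6 111.3  89.5] toolx -99.53 tooly [ 7.e-04 -1.e-04 -1.e+00] j [-0.01  0.47  1.67 -0.    1.    1.73] F [ 1.3 -0.2 -2.5] w 0.645
delta_cm [ 0.03  0.95 -0.07]
twist [-0.001 -0.001 -0.   ]
```

View pics/w2.png

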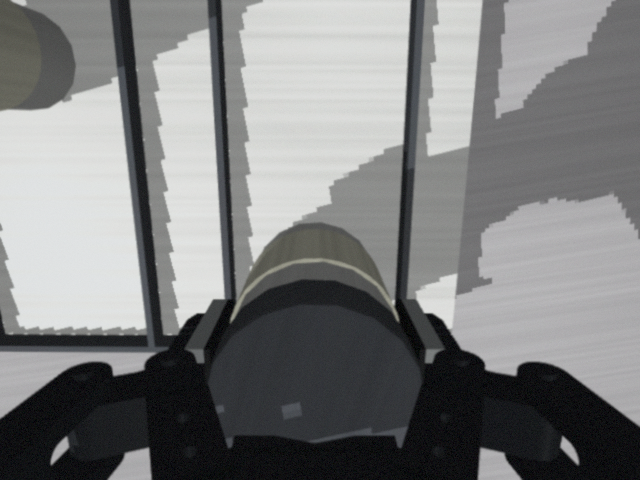

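View pics/s2c.png

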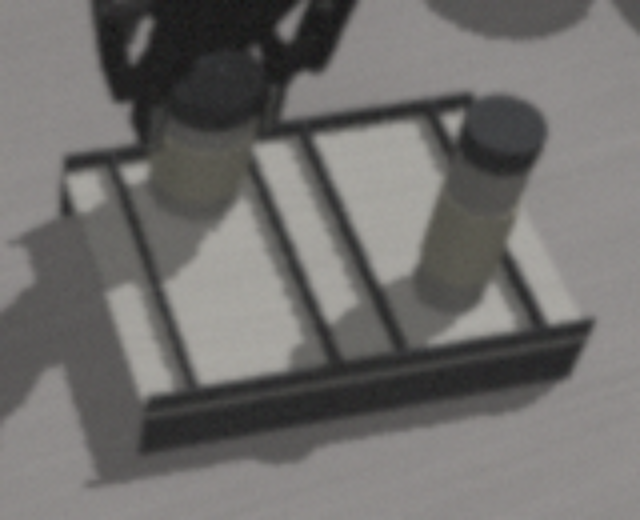

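The wrist and scene views show the tin held upright, centred between the rails (columns 232 to 405) and just inside the front lip. I'll lower it slowly.

```bash
python3 -m handwheel '[{"delta_pos":[0,0.2,0],"twist":[0,0,0],"jaw":0.5},{"delta_pos":[0,0.4,0],"twist":[0,0,0],"jaw":0.5},{"delta_pos":[0,0.55,0],"twist":[0,0,0],"jaw":0.5},{"delta_pos":[0,0.7,0],"twist":[0,0,0],"jaw":0.5},{"delta_pos":[0,0.8,0],"twist":[0,0,0],"jaw":0.5},{"delta_pos":[0,0.85,0],"twist":[0,0,0],"jaw":0.5},{"delta_pos":[0,0.9,0],"twist":[0,0,0],"jaw":0.5},{"delta_pos":[0,0.95,0],"twist":[0,0,0],"jaw":0.5},{"delta_pos":[0,0.95,0],"twist":[0,0,0],"jaw":0.5},{"delta_pos":[0,0.95,0],"twist":[0,0,0],"jaw":0.5}]'
python3 - <<'E'
from h import *
go(*s2w(-53,-58),80,np.deg2rad(-99.5))
E
```

```text
time_s: 6.18
eef_pos: [514.0, 111.5, 79.9]
ee_rot: [-0.457, 0.457, -0.54, 0.54]
force: [0.1, 0.3, -2.3]
grip_width: 0.645
t 6.18 pos [514.  111.5  79.9] toolx -99.52 tooly [ 2.e-04  0.e+00 -1.e+00] j [-0.01  0.49  1.68  0.    0.98  1.73] F [ 0.1  0.3 -2.3] w 0.645
delta_cm [ 0.03 -0.01 -0.01]
twist [-0. -0. -0.]
```

```bash
python3 -m handwheel '[{"delta_pos":[0,0.03,0],"twist":[0,0,0],"jaw":0.5},{"delta_pos":[0,0.06,0],"twist":[0,0,0],"jaw":0.5},{"delta_pos":[0,0.09,0],"twist":[0,0,0],"jaw":0.5},{"delta_pos":[0,0.1,0],"twist":[0,0,0],"jaw":0.5},{"delta_pos":[0,0.1,0],"twist":[0,0,0],"jaw":0.5},{"delta_pos":[0,0.1,0],"twist":[0,0,0],"jaw":0.5},{"delta_pos":[0,0.1,0],"twist":[0,0,0],"jaw":0.5},{"delta_pos":[0,0.1,0],"twist":[0,0,0],"jaw":0.5},{"delta_pos":[0,0.1,0],"twist":[0,0,0],"jaw":0.5},{"delta_pos":[0,0.1,0],"twist":[0,0,0],"jaw":0.5}]'
```

```text
time_s: 7.02
eef_pos: [514.1, 111.5, 79.8]
ee_rot: [-0.457, 0.457, -0.54, 0.54]
force: [-4.3, 0.1, 9.3]
grip_width: 0.644
```

In contact (Fz +9 N). I'll open, let it settle, then rise.

```bash
python3 -m handwheel '[{"delta_pos":[0,0,0],"twist":[0,0,0],"jaw":0.75},{"delta_pos":[0,0,0],"twist":[0,0,0],"jaw":0.85},{"delta_pos":[0,0,0],"twist":[0,0,0],"jaw":1},{"delta_pos":[0,0,0],"twist":[0,0,0],"jaw":1},{"delta_pos":[0,0,0],"twist":[0,0,0],"jaw":1},{"delta_pos":[0,0,0],"twist":[0,0,0],"jaw":1},{"delta_pos":[0,0,0],"twist":[0,0,0],"jaw":1},{"delta_pos":[0,-1,0],"twist":[0,0,0],"jaw":1},{"delta_pos":[0,-3,0],"twist":[0,0,0],"jaw":1},{"delta_pos":[0,-6,0],"twist":[0,0,0],"jaw":1}]'
python3 - <<'E'
from h import *
go(514,111.5,240,np.deg2rad(-99.5))
E
```

```text
time_s: 7.85
eef_pos: [512.8, 111.4, 138.4]
ee_rot: [0.456, -0.458, 0.541, -0.539]
force: [1.0, 0.5, -0.3]
grip_width: 1.0
t 7.85 pos [512.8 111.4 138.4] toolx -99.53 tooly [-4.1e-03  1.0e-04 -1.0e+00] j [-0.01  0.41  1.62  0.    1.12  1.73] F [ 1.   0.5 -0.3] w 1.0
delta_cm [ -0.02 -10.16   0.07]
twist [ 0.004 -0.001  0.001]
```

```bash
python3 -m handwheel '[{"delta_pos":[0,-4,0],"twist":[0,0,0],"jaw":1},{"delta_pos":[0,-8,0],"twist":[0,0,0],"jaw":1},{"delta_pos":[0,-10,0],"twist":[0,0,0],"jaw":1},{"delta_pos":[0,-10,0],"twist":[0,0,0],"jaw":1},{"delta_pos":[0,-10,0],"twist":[0,0,0],"jaw":1},{"delta_pos":[0,-10,0],"twist":[0,0,0],"jaw":1},{"delta_pos":[0,-10,0],"twist":[0,0,0],"jaw":1},{"delta_pos":[0,-10,0],"twist":[0,0,0],"jaw":1},{"delta_pos":[0,-10,0],"twist":[0,0,0],"jaw":1},{"delta_pos":[0,-10,0],"twist":[0,0,0],"jaw":1}]'
python3 - <<'E'
from h import *
from rig import imaging
c=imaging.capture("wrist"); cv2.imwrite("pics/w3.png",c["frame"][:,:,::-1]); np.savez("pics/w3.npz",**c)
go(604.5,-313,240,np.deg2rad(-99.5))
P=cloud(c); m=np.abs(P[:,:,2]-130)<6
k,l,st,ce=cv2.connectedComponentsWithStats(m.astype(np.uint8))
for i in range(1,k):
    if st[i,4]>500:
        cs,_=cv2.findContours((l==i).astype(np.uint8),cv2.RETR_EXTERNAL,cv2.CHAIN_APPROX_NONE)
        q=on_plane(c,cs[0].reshape(-1,2),130)[:,:2].astype(np.float32); (x,y),r=cv2.minEnclosingCircle(q); print(x,y,r,st[i],w2s([x,y]), np.median(P[l==i][:,2]))
E
```

```text
time_s: 8.68
eef_pos: [513.8, 111.4, 238.3]
ee_rot: [0.456, -0.457, 0.54, -0.54]
force: [0.2, 0.9, -0.4]
grip_width: 1.006
t 8.73 pos [513.8 111.5 238.5] toolx -99.52 tooly [-7.e-04  0.e+00 -1.e+00] j [-0.01  0.31  1.48  0.    1.35  1.73] F [-0.5 -0.  -0.5] w 0.997
delta_cm [40.36 -0.16 15.97]
twist [ 0.001 -0.     0.   ]
623.3107299804688 211.7285919189453 19.869014739990234 [ 93  41  45  73 620] [38.35407817 59.27171663] 130.17259677328175
514.7867431640625 111.71604919433594 27.936176300048828 [ 269  192   92   90 6393] [-52.17473672 -57.28083843] 129.57524432040378
```

View pics/w3.png

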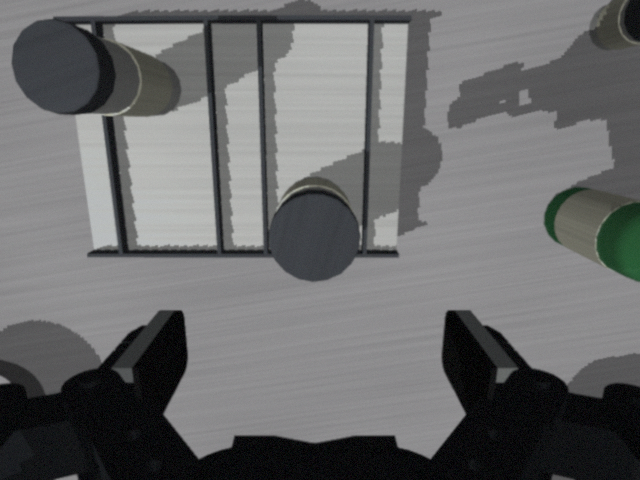

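The wrist view shows the old tin standing upright (lid at (314,235), z 129.6) at shelf (-52,-57), against the front with about 5 mm to the lip. The slim tin is untouched. Now to the new tin.

```bash
python3 -m handwheel '[{"delta_pos":[40.4,-1,16],"twist":[0,0,0],"jaw":1},{"delta_pos":[40.4,-1,16],"twist":[0,0,0],"jaw":1},{"delta_pos":[40.4,-1,16],"twist":[0,0,0],"jaw":1},{"delta_pos":[40.4,-1,16],"twist":[0,0,0],"jaw":1},{"delta_pos":[40.4,-1,16],"twist":[0,0,0],"jaw":1},{"delta_pos":[40.4,-1,16],"twist":[0,0,0],"jaw":1},{"delta_pos":[40.4,-1,16],"twist":[0,0,0],"jaw":1},{"delta_pos":[40.4,-1,16],"twist":[0,0,0],"jaw":1},{"delta_pos":[40.4,-1,16],"twist":[0,0,0],"jaw":1},{"delta_pos":[40.4,-1,16],"twist":[0,0,0],"jaw":1}]'
python3 -m handwheel '[{"delta_pos":[3,0,1.2],"twist":[0,0,0],"jaw":1},{"delta_pos":[3,0,1.2],"twist":[0,0,0],"jaw":1},{"delta_pos":[3,0,1.2],"twist":[0,0,0],"jaw":1},{"delta_pos":[3,0,1.2],"twist":[0,0,0],"jaw":1},{"delta_pos":[3,0,1.2],"twist":[0,0,0],"jaw":1},{"delta_pos":[3,0,1.2],"twist":[0,0,0],"jaw":1},{"delta_pos":[3,0,1.2],"twist":[0,0,0],"jaw":1},{"delta_pos":[3,0,1.2],"twist":[0,0,0],"jaw":1},{"delta_pos":[3,0,1.2],"twist":[0,0,0],"jaw":1},{"delta_pos":[3,0,1.2],"twist":[0,0,0],"jaw":1}]'
python3 - <<'E'
from h import *
from rig import imaging
c=imaging.capture("wrist"); cv2.imwrite("pics/w4.png",c["frame"][:,:,::-1]); np.savez("pics/w4.npz",**c)
go(604.5,-313,240,np.deg2rad(-99.5))
P=cloud(c); m=np.abs(P[:,:,2]-90)<6
k,l,st,ce=cv2.connectedComponentsWithStats(m.astype(np.uint8))
for i in range(1,k):
    if st[i,4]>500:
        cs,_=cv2.findContours((l==i).astype(np.uint8),cv2.RETR_EXTERNAL,cv2.CHAIN_APPROX_NONE)
        q=on_plane(c,cs[0].reshape(-1,2),90)[:,:2].astype(np.float32); (x,y),r=cv2.minEnclosingCircle(q); print(x,y,r,st[i],np.median(c["frame"][l==i],0), np.median(P[l==i][:,2]))
E
```

```text
time_s: 9.57
eef_pos: [601.0, -297.9, 248.3]
ee_rot: [0.457, -0.457, 0.54, -0.54]
force: [0.2, 0.0, 0.8]
grip_width: 0.998
time_s: 10.4
eef_pos: [608.0, -327.3, 248.5]
ee_rot: [-0.457, 0.457, -0.54, 0.54]
force: [-0.1, 0.9, 0.2]
grip_width: 1.001
t 10.45 pos [ 608.  -327.3  248.5] toolx -99.51 tooly [ 0. -0. -1.] j [-0.66  0.7   0.86 -0.    1.59  1.07] F [ 0.9  0.  -0.5] w 0.998
delta_cm [-1.35  0.85 -0.58]
twist [-0. -0.  0.]
703.6826171875 -330.8231506347656 27.79901695251465 [ 254   34   85   89 5832] [218. 123. 152.] 89.61116213943015
613.515869140625 -516.9313354492188 56.607887268066406 [ 530   98  110  139 1398] [60. 60. 61.] 89.96544695729855
603.9190063476562 -314.4788513183594 27.929519653320312 [ 260  191   77   76 4516] [76. 79. 84.] 89.58012084005537
514.1761474609375 -378.97491455078125 28.808349609375 [ 366  293   72   68 3805] [219. 122. 151.] 89.55325931643473
```

View pics/w4.png

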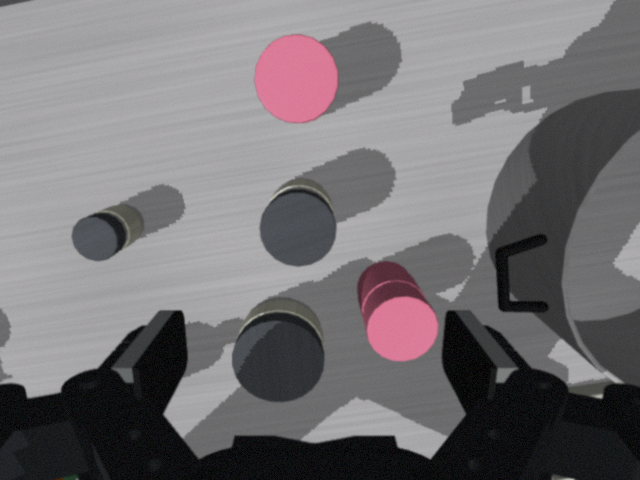

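The wrist view shows new_tin's dark lid at (298,228). The pink tins are at (296,78) and (401,328), the squat tin at (278,357) and the small one at (96,237). new_tin is at (604,-314), r 28, z 90, and the finger spots are clear. Descending.

```bash
python3 -m handwheel '[{"delta_pos":[-1.26,3,-0.62],"twist":[0,0,0],"jaw":1},{"delta_pos":[-1.26,6,-0.62],"twist":[0,0,0],"jaw":1},{"delta_pos":[-1.26,9,-0.62],"twist":[0,0,0],"jaw":1},{"delta_pos":[-1.26,11,-0.62],"twist":[0,0,0],"jaw":1},{"delta_pos":[-1.26,12,-0.62],"twist":[0,0,0],"jaw":1},{"delta_pos":[-1.26,12,-0.62],"twist":[0,0,0],"jaw":1},{"delta_pos":[-1.26,12,-0.62],"twist":[0,0,0],"jaw":1},{"delta_pos":[-1.26,12,-0.62],"twist":[0,0,0],"jaw":1},{"delta_pos":[-1.26,12,-0.62],"twist":[0,0,0],"jaw":1},{"delta_pos":[-1.26,12,-0.62],"twist":[0,0,0],"jaw":1}]'
python3 - <<'E'
from h import *
go(604,-313.8,40,np.deg2rad(-99.5))
E
```

```text
time_s: 11.28
eef_pos: [604.3, -314.3, 129.7]
ee_rot: [-0.457, 0.457, -0.539, 0.541]
force: [0.7, -0.0, -0.4]
grip_width: 1.0
t 11.28 pos [ 604.3 -314.3  129.7] toolx -99.53 tooly [ 0.0017 -0.0012 -1.    ] j [-0.65  0.74  1.09  0.    1.31  1.09] F [ 0.7 -0.  -0.4] w 1.0
delta_cm [-0.05  8.97 -0.06]
twist [-0.002 -0.     0.001]
```

```bash
python3 -m handwheel '[{"delta_pos":[0,1.5,0],"twist":[0,0,0],"jaw":1},{"delta_pos":[0,3,0],"twist":[0,0,0],"jaw":1},{"delta_pos":[0,5,0],"twist":[0,0,0],"jaw":1},{"delta_pos":[0,7,0],"twist":[0,0,0],"jaw":1},{"delta_pos":[0,8,0],"twist":[0,0,0],"jaw":1},{"delta_pos":[0,8.7,0],"twist":[0,0,0],"jaw":1},{"delta_pos":[0,9,0],"twist":[0,0,0],"jaw":1},{"delta_pos":[0,9,0],"twist":[0,0,0],"jaw":1},{"delta_pos":[0,9,0],"twist":[0,0,0],"jaw":1},{"delta_pos":[0,9,0],"twist":[0,0,0],"jaw":1}]'
python3 -m handwheel '[{"delta_pos":[0,0,0],"twist":[0,0,0],"jaw":0.5},{"delta_pos":[0,0,0],"twist":[0,0,0],"jaw":0.5},{"delta_pos":[0,0,0],"twist":[0,0,0],"jaw":0.5},{"delta_pos":[0,0,0],"twist":[0,0,0],"jaw":0.5},{"delta_pos":[0,0,0],"twist":[0,0,0],"jaw":0.5},{"delta_pos":[0,0,0],"twist":[0,0,0],"jaw":0.5},{"delta_pos":[0,0,0],"twist":[0,0,0],"jaw":0.5},{"delta_pos":[0,0,0],"twist":[0,0,0],"jaw":0.5},{"delta_pos":[0,0,0],"twist":[0,0,0],"jaw":0.5},{"delta_pos":[0,0,0],"twist":[0,0,0],"jaw":0.5}]' 40
```

```text
time_s: 12.12
eef_pos: [604.4, -314.3, 39.6]
ee_rot: [-0.457, 0.457, -0.539, 0.54]
force: [-0.0, 0.4, -0.1]
grip_width: 1.0
time_s: 12.95
eef_pos: [604.2, -314.3, 39.0]
ee_rot: [-0.457, 0.457, -0.539, 0.54]
force: [-1.1, 0.6, 5.2]
grip_width: 0.646
```

Run:
```python
from h import *
go(604,-313.8,150,np.deg2rad(-99.5)); 
t=s2w(14,-58);print("dest",t); go(*t,200)
```

```text
t 12.95 pos [ 604.2 -314.3   39. ] toolx -99.52 tooly [ 8.e-04 -7.e-04 -1.e+00] j [-0.65  0.84  1.16 -0.    1.14  1.09] F [-1.1  0.6  5.2] w 0.646
delta_cm [ -0.04 -11.1   -0.02]
twist [-0.001 -0.     0.001]
dest [579.93523728 100.08476863]
t 12.95 pos [ 604.2 -314.3   39. ] toolx -99.52 tooly [ 8.e-04 -7.e-04 -1.e+00] j [-0.65  0.84  1.16 -0.    1.14  1.09] F [-1.1  0.6  5.2] w 0.646
delta_cm [-40.45 -16.13  -9.23]
```

```bash
python3 -m handwheel '[{"delta_pos":[0,-0.5,0],"twist":[0,0,0],"jaw":0.5},{"delta_pos":[0,-1.5,0],"twist":[0,0,0],"jaw":0.5},{"delta_pos":[0,-3,0],"twist":[0,0,0],"jaw":0.5},{"delta_pos":[0,-5,0],"twist":[0,0,0],"jaw":0.5},{"delta_pos":[0,-7.5,0],"twist":[0,0,0],"jaw":0.5},{"delta_pos":[0,-10,0],"twist":[0,0,0],"jaw":0.5},{"delta_pos":[0,-12.5,0],"twist":[0,0,0],"jaw":0.5},{"delta_pos":[0,-14.5,0],"twist":[0,0,0],"jaw":0.5},{"delta_pos":[0,-15.7,0],"twist":[0,0,0],"jaw":0.5},{"delta_pos":[0,-16,0],"twist":[0,0,0],"jaw":0.5}]'
python3 - <<'E'
from h import *
from rig import imaging
c=imaging.capture("wrist"); cv2.imwrite("pics/w5.png",c["frame"][:,:,::-1])
go(*s2w(14,-58),200,np.deg2rad(-99.5))
E
```

```text
time_s: 13.78
eef_pos: [604.4, -314.3, 201.5]
ee_rot: [-0.457, 0.456, -0.538, 0.541]
force: [0.4, -0.5, -2.5]
grip_width: 0.647
t 13.83 pos [ 604.2 -314.1  200.3] toolx -99.52 tooly [ 0.002  -0.0015 -1.    ] j [-0.65  0.69  0.99  0.    1.45  1.09] F [-0.3  0.2 -0.8] w 0.642
delta_cm [-4.045e+01 -4.000e-02 -9.250e+00]
twist [-0.002 -0.     0.001]
```

View pics/w5.png

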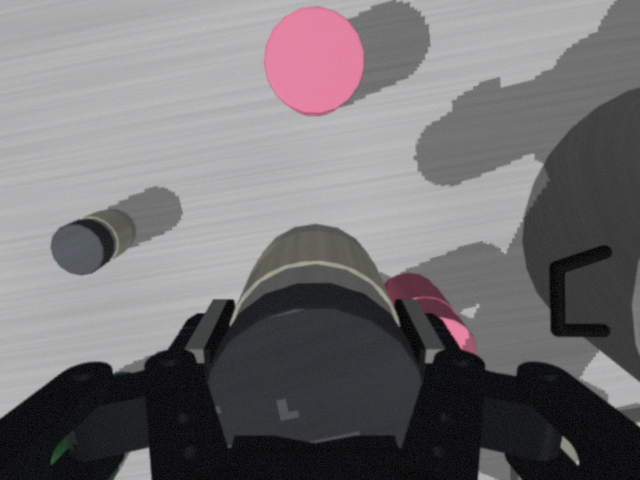

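The tin is held upright between the pads, at (315,310) in the wrist view. I'll carry it over in two calls.

```bash
python3 -m handwheel '[{"delta_pos":[-0.5,0,-0.1],"twist":[0,0,0],"jaw":0.5},{"delta_pos":[-1.5,0,-0.3],"twist":[0,0,0],"jaw":0.5},{"delta_pos":[-3,0,-0.7],"twist":[0,0,0],"jaw":0.5},{"delta_pos":[-5,0,-1.1],"twist":[0,0,0],"jaw":0.5},{"delta_pos":[-7.5,0,-1.7],"twist":[0,0,0],"jaw":0.5},{"delta_pos":[-10,0,-2.3],"twist":[0,0,0],"jaw":0.5},{"delta_pos":[-12.5,0,-2.9],"twist":[0,0,0],"jaw":0.5},{"delta_pos":[-15,0,-3.4],"twist":[0,0,0],"jaw":0.5},{"delta_pos":[-17.5,0,-4],"twist":[0,0,0],"jaw":0.5},{"delta_pos":[-20,0,-4.6],"twist":[0,0,0],"jaw":0.5}]'
python3 -m handwheel '[{"delta_pos":[-2.5,0,-0.6],"twist":[0,0,0],"jaw":0.5},{"delta_pos":[-5,0,-1.1],"twist":[0,0,0],"jaw":0.5},{"delta_pos":[-7.5,0,-1.7],"twist":[0,0,0],"jaw":0.5},{"delta_pos":[-10,0,-2.3],"twist":[0,0,0],"jaw":0.5},{"delta_pos":[-12.5,0,-2.9],"twist":[0,0,0],"jaw":0.5},{"delta_pos":[-15,0,-3.4],"twist":[0,0,0],"jaw":0.5},{"delta_pos":[-17.3,0,-4],"twist":[0,0,0],"jaw":0.5},{"delta_pos":[-19,0,-4.4],"twist":[0,0,0],"jaw":0.5},{"delta_pos":[-20.1,0,-4.6],"twist":[0,0,0],"jaw":0.5},{"delta_pos":[-20.4,0,-4.65],"twist":[0,0,0],"jaw":0.5}]'
python3 - <<'E'
from h import *
go(*s2w(14,-58),95,np.deg2rad(-99.5))
E
```

```text
time_s: 14.67
eef_pos: [590.8, -106.8, 197.3]
ee_rot: [0.457, -0.457, 0.54, -0.539]
force: [0.2, -0.2, -1.8]
grip_width: 0.645
time_s: 15.5
eef_pos: [578.7, 101.8, 197.7]
ee_rot: [0.457, -0.458, 0.54, -0.539]
force: [-1.0, 0.9, -2.8]
grip_width: 0.646
t 15.5 pos [578.7 101.8 197.7] toolx -99.4 tooly [-1.5e-03  4.0e-04 -1.0e+00] j [-0.03  0.48  1.35  0.    1.32  1.71] F [-1.   0.9 -2.8] w 0.646
delta_cm [ 0.15 10.27  0.16]
twist [ 0.002  0.002 -0.   ]
```

```bash
python3 -m handwheel '[{"delta_pos":[0,0,0.15],"twist":[0,0,0],"jaw":0.5},{"delta_pos":[0,0.5,0.15],"twist":[0,0,0],"jaw":0.5},{"delta_pos":[0,1,0.15],"twist":[0,0,0],"jaw":0.5},{"delta_pos":[0,1.5,0.15],"twist":[0,0,0],"jaw":0.5},{"delta_pos":[0,2,0.15],"twist":[0,0,0],"jaw":0.5},{"delta_pos":[0,2,0.15],"twist":[0,0,0],"jaw":0.5},{"delta_pos":[0,2,0.15],"twist":[0,0,0],"jaw":0.5},{"delta_pos":[0,2,0.15],"twist":[0,0,0],"jaw":0.5},{"delta_pos":[0,2,0.15],"twist":[0,0,0],"jaw":0.5},{"delta_pos":[0,2,0.15],"twist":[0,0,0],"jaw":0.5}]'
python3 - <<'E'
from h import *
from rig import imaging
c=imaging.capture("wrist"); cv2.imwrite("pics/w6.png",c["frame"][:,:,::-1])
go(*s2w(14,-58),90,np.deg2rad(-99.5))
E
```

```text
time_s: 16.33
eef_pos: [581.2, 99.5, 178.7]
ee_rot: [-0.457, 0.457, -0.54, 0.54]
force: [-0.3, 0.3, -1.5]
grip_width: 0.646
t 16.38 pos [581.1  99.5 178.6] toolx -99.52 tooly [ 5.e-04  0.e+00 -1.e+00] j [-0.03  0.5   1.37  0.    1.27  1.71] F [ 0.  -0.3 -2.4] w 0.644
delta_cm [-0.04  8.86 -0.13]
twist [-0. -0. -0.]
```

View pics/w6.png

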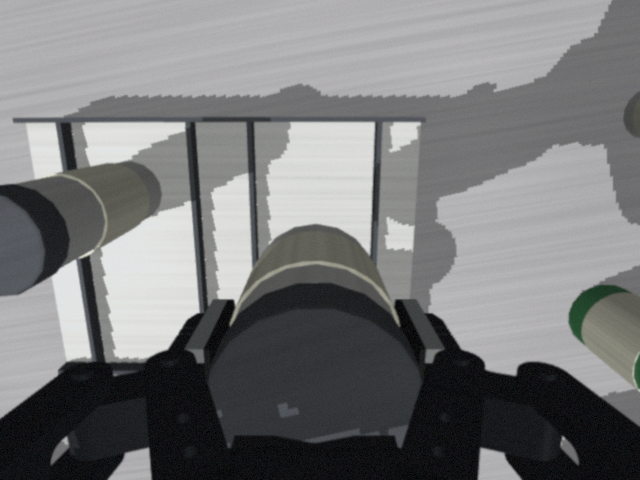

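Shelf x is 15, and the row rails (columns 252 and 378) are centred on the tin. Lowering straight down.

```bash
python3 -m handwheel '[{"delta_pos":[0,0.5,0],"twist":[0,0,0],"jaw":0.5},{"delta_pos":[0,1.5,0],"twist":[0,0,0],"jaw":0.5},{"delta_pos":[0,2.7,0],"twist":[0,0,0],"jaw":0.5},{"delta_pos":[0,4,0],"twist":[0,0,0],"jaw":0.5},{"delta_pos":[0,5.3,0],"twist":[0,0,0],"jaw":0.5},{"delta_pos":[0,6.6,0],"twist":[0,0,0],"jaw":0.5},{"delta_pos":[0,7.8,0],"twist":[0,0,0],"jaw":0.5},{"delta_pos":[0,8.5,0],"twist":[0,0,0],"jaw":0.5},{"delta_pos":[0,8.8,0],"twist":[0,0,0],"jaw":0.5},{"delta_pos":[0,8.8,0],"twist":[0,0,0],"jaw":0.5}]'
python3 -m handwheel '[{"delta_pos":[0,0.2,0],"twist":[0,0,0],"jaw":0.5},{"delta_pos":[0,0.4,0],"twist":[0,0,0],"jaw":0.5},{"delta_pos":[0,0.55,0],"twist":[0,0,0],"jaw":0.5},{"delta_pos":[0,0.7,0],"twist":[0,0,0],"jaw":0.5},{"delta_pos":[0,0.8,0],"twist":[0,0,0],"jaw":0.5},{"delta_pos":[0,0.9,0],"twist":[0,0,0],"jaw":0.5},{"delta_pos":[0,0.95,0],"twist":[0,0,0],"jaw":0.5},{"delta_pos":[0,1,0],"twist":[0,0,0],"jaw":0.5},{"delta_pos":[0,1,0],"twist":[0,0,0],"jaw":0.5},{"delta_pos":[0,1,0],"twist":[0,0,0],"jaw":0.5}]'
```

```text
time_s: 17.22
eef_pos: [580.7, 99.5, 89.6]
ee_rot: [0.456, -0.457, 0.54, -0.539]
force: [-0.3, 0.0, -1.7]
grip_width: 0.646
time_s: 18.05
eef_pos: [581.1, 99.5, 80.4]
ee_rot: [-0.457, 0.457, -0.54, 0.54]
force: [-0.1, -0.0, -1.9]
grip_width: 0.647
```

```bash
python3 -m handwheel '[{"delta_pos":[0,0.03,0],"twist":[0,0,0],"jaw":0.5},{"delta_pos":[0,0.06,0],"twist":[0,0,0],"jaw":0.5},{"delta_pos":[0,0.09,0],"twist":[0,0,0],"jaw":0.5},{"delta_pos":[0,0.12,0],"twist":[0,0,0],"jaw":0.5},{"delta_pos":[0,0.14,0],"twist":[0,0,0],"jaw":0.5},{"delta_pos":[0,0.14,0],"twist":[0,0,0],"jaw":0.5},{"delta_pos":[0,0.14,0],"twist":[0,0,0],"jaw":0.5},{"delta_pos":[0,0.14,0],"twist":[0,0,0],"jaw":0.5},{"delta_pos":[0,0.14,0],"twist":[0,0,0],"jaw":0.5},{"delta_pos":[0,0.14,0],"twist":[0,0,0],"jaw":0.5}]'
```

```text
time_s: 18.88
eef_pos: [581.1, 99.5, 79.1]
ee_rot: [-0.457, 0.457, -0.54, 0.54]
force: [-0.3, -1.0, -1.9]
grip_width: 0.646
```

Still hanging (Fz -1.9), so a little lower.

```bash
python3 -m handwheel '[{"delta_pos":[0,0.02,0],"twist":[0,0,0],"jaw":0.5},{"delta_pos":[0,0.04,0],"twist":[0,0,0],"jaw":0.5},{"delta_pos":[0,0.06,0],"twist":[0,0,0],"jaw":0.5},{"delta_pos":[0,0.08,0],"twist":[0,0,0],"jaw":0.5},{"delta_pos":[0,0.08,0],"twist":[0,0,0],"jaw":0.5},{"delta_pos":[0,0.08,0],"twist":[0,0,0],"jaw":0.5},{"delta_pos":[0,0.08,0],"twist":[0,0,0],"jaw":0.5},{"delta_pos":[0,0.08,0],"twist":[0,0,0],"jaw":0.5},{"delta_pos":[0,0.08,0],"twist":[0,0,0],"jaw":0.5},{"delta_pos":[0,0.08,0],"twist":[0,0,0],"jaw":0.5}]'
```

```text
time_s: 19.72
eef_pos: [581.2, 99.4, 79.0]
ee_rot: [-0.457, 0.457, -0.54, 0.54]
force: [-3.2, -0.2, 6.2]
grip_width: 0.647
```

In contact (Fz +6 N). Open, then retreat straight up.

```bash
python3 -m handwheel '[{"delta_pos":[0,0,0],"twist":[0,0,0],"jaw":0.75},{"delta_pos":[0,0,0],"twist":[0,0,0],"jaw":0.85},{"delta_pos":[0,0,0],"twist":[0,0,0],"jaw":1},{"delta_pos":[0,0,0],"twist":[0,0,0],"jaw":1},{"delta_pos":[0,0,0],"twist":[0,0,0],"jaw":1},{"delta_pos":[0,0,0],"twist":[0,0,0],"jaw":1},{"delta_pos":[0,0,0],"twist":[0,0,0],"jaw":1},{"delta_pos":[0,-1,0],"twist":[0,0,0],"jaw":1},{"delta_pos":[0,-3,0],"twist":[0,0,0],"jaw":1},{"delta_pos":[0,-6,0],"twist":[0,0,0],"jaw":1}]'
python3 -m handwheel '[{"delta_pos":[0,-4,0],"twist":[0,0,0],"jaw":1},{"delta_pos":[0,-8,0],"twist":[0,0,0],"jaw":1},{"delta_pos":[0,-11,-2],"twist":[0,0,0],"jaw":1},{"delta_pos":[0,-13,-4],"twist":[0,0,0],"jaw":1},{"delta_pos":[0,-13,-6],"twist":[0,0,0],"jaw":1},{"delta_pos":[0,-13,-7],"twist":[0,0,0],"jaw":1},{"delta_pos":[0,-13,-7],"twist":[0,0,0],"jaw":1},{"delta_pos":[0,-13,-7],"twist":[0,0,0],"jaw":1},{"delta_pos":[0,-13,-7],"twist":[0,0,0],"jaw":1},{"delta_pos":[0,-13,-7],"twist":[0,0,0],"jaw":1}]'
python3 - <<'E'
from h import *
from rig import imaging
for n in ("wrist","scene"):
    c=imaging.capture(n); np.savez(f"pics/{n}7.npz",**c)
    f=c["frame"][:,:,::-1]
    cv2.imwrite(f"pics/{n}7.png",f if n=="wrist" else cv2.resize(f[140:290,330:500],None,fx=4,fy=4))
    P=cloud(c)
    for h in (130,170):
        m=np.abs(P[:,:,2]-h)<6
        k,l,st,ce=cv2.connectedComponentsWithStats(m.astype(np.uint8))
        for i in range(1,k):
            if st[i,4]>250:
                cs,_=cv2.findContours((l==i).astype(np.uint8),cv2.RETR_EXTERNAL,cv2.CHAIN_APPROX_NONE)
                q=on_plane(c,max(cs,key=cv2.contourArea).reshape(-1,2),h)[:,:2].astype(np.float32); (x,y),r=cv2.minEnclosingCircle(q)
                if r<35:
                    Q=P[l==i]; n_=np.linalg.svd((Q-Q.mean(0))[::3],full_matrices=False)[2][2]
                    print(n,h,np.round([x,y,r],1),"shelf",w2s([x,y]).round(1),np.median(Q[:,2]).round(1),"px",ce[i].round(),"tilt deg",np.rad2deg(np.arccos(abs(n_[2]))).round(1))
go(500,100,260)
E
```

```text
time_s: 20.55
eef_pos: [579.9, 99.5, 137.6]
ee_rot: [0.456, -0.458, 0.541, -0.539]
force: [-0.7, 0.2, -0.1]
grip_width: 0.996
time_s: 21.38
eef_pos: [512.5, 110.9, 268.0]
ee_rot: [0.457, -0.457, 0.54, -0.54]
force: [-0.2, 0.0, 0.1]
grip_width: 1.002
wrist 130 [623.3 210.8  19.2] shelf [38.5 58.4] 130.2 px [145.  84.] tilt deg 3.3
wrist 130 [580.4  99.7  27.7] shelf [ 14.5 -58.3] 129.6 px [314. 120.] tilt deg 0.1
wrist 130 [514.6 111.5  27.8] shelf [-52.3 -57.6] 129.6 px [313. 224.] tilt deg 0.2
wrist 170 [624.  212.8  21.7] shelf [38.9 60.4] 169.6 px [88. 71.] tilt deg 1.5
scene 130 [518.8 110.3  30. ] shelf [-48. -58.] 129.5 px [383. 172.] tilt deg 1.7
scene 130 [584.2  98.2  29.6] shelf [ 18.5 -59.2] 129.5 px [392. 195.] tilt deg 0.6
scene 170 [629.6 210.6  23.1] shelf [44.7 59.2] 169.3 px [456. 182.] tilt deg 1.4
t 21.48 pos [512.4 110.9 267.9] toolx -99.54 tooly [-6.e-04  0.e+00 -1.e+00] j [-0.01  0.29  1.44  0.    1.42  1.73] F [-0.3 -0.2 -0. ] w 0.997
delta_cm [ 1.28  0.79 -1.04]
```

View pics/wrist7.png

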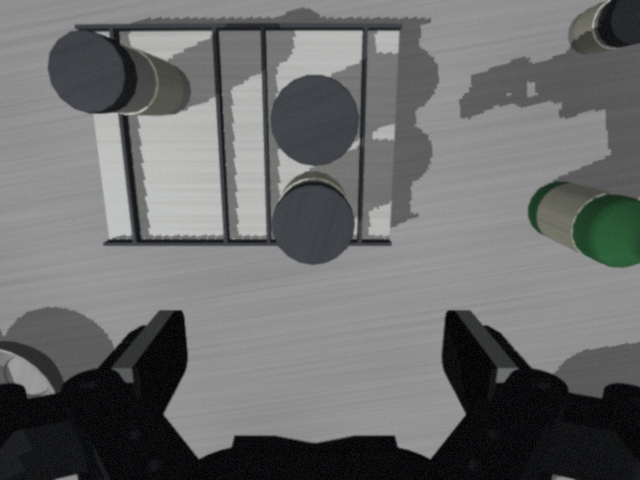

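View pics/scene7.png

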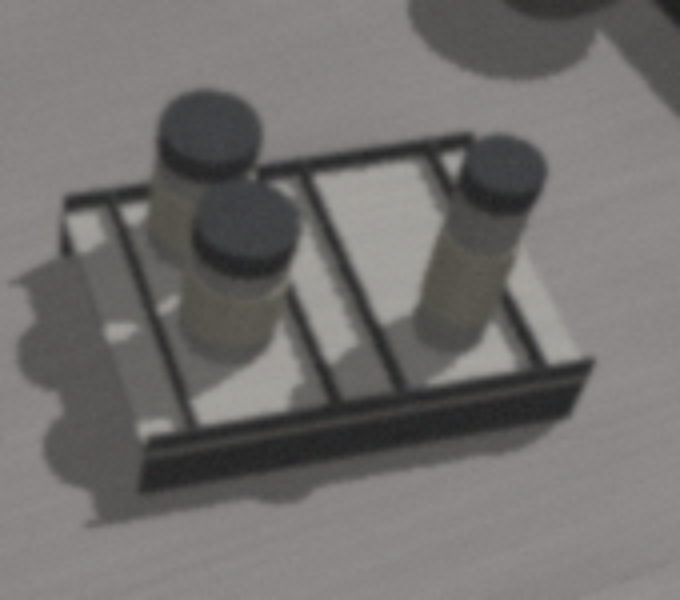

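Both tins stand upright in their row, with lids at wrist (313,224) and (314,120) and a clear gap between them. The slim tin is unmoved and the gripper is clear. Handing in.

Run:
```python
from rig import ctrl
print(ctrl.finish_job())
```

```text
the job is handed in; nothing more can be done
None
```

The job is done and handed in at about 21.5 s. I brought the older tin forward to the front lip first. Then I fetched the fresh tin from the counter (dark lid, 56 mm, not a pink one) and stood it behind the old one. I lowered each tin until I felt contact (6–9 N) before letting go.

The last wrist-camera checks, in shelf coordinates, all came out as wanted:

| Tin | Position on shelf (x, y) mm | Lid height mm | Tilt |
|---|---|---|---|
| Old tin | (-52, -58), about 5 mm from touching the front lip | 129.6 | under 0.3° |
| New tin | (14.5, -58), about 11 mm behind the old one | 129.6 | under 0.3° |
| Slim tin | (39, 60) | 169.6 | upright in its own row, within about 2 mm of its first measurement |

- **Camera disagreement:** The scene camera read x about 4–6 mm farther back than the wrist camera for all three tins. It had done the same in the first pictures (about 4 mm against the top camera), so I took it as calibration offset. It does not affect how the tins stand relative to each other.
- **Gripper:** It was empty and well clear, touching nothing, at hand-in.

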